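# Pack the painter's touch-up kit in two layers

### The job

Pack the touch-up kit into the wooden kit box: first stand the two closed pots in the two round wells in its bottom, then set the lift-out tray in over them so that it sits fully down on its rests, and only then lay the wide brush and the snap-off knife flat in the tray, lengthwise, one on each side of the tray's grip. The open pot without a lid and the narrow brush do not belong to the kit: leave them where they are.

Things in the scene. Friction and masses are not known exactly. Their poses are not given: they have to be found in the camera images.
- kit_box: Open plywood box, fixed, 153 (x) by 246 mm (y), long sides 80 mm, ends 117 mm high; inside 136 by 228 mm. Origin: centre of underside, z up. A bottom block, top z = 30 mm, has two round wells, 70 mm wide, at x = 0, y = -47 and +47 mm, floors at z = 8 mm. At each end (beyond y = -102 and +102 mm) a rest up to z = 72 mm carries the tray's underside.
- tray: Plywood tray, 124 (x) by 216 mm (y), 0.25 kg. Origin: centre of underside, z up. Floor top z = 5 mm, lip to 14 mm, inside 116 by 208 mm. Central dark grip 12 (x) by 60 mm (y), up to z = 41 mm: pinch it from above. Goes into the box lengthwise, either way round, 6 mm play. Lay tools 28 mm (x) off the middle, holding them 45 mm (y) from mid-length to pass the grip; open only a little.
- pot_a: Closed white pot with a white lid, 59 mm tall: body 54 mm in diameter, lid 58 mm in diameter from 46 to 59 mm height. Origin: centre of its underside; z up. Grip it round the lid. Same as pot_b; either goes in either well.
- pot_b: Closed white pot with a white lid, the same as pot_a: 59 mm tall, lid 58 mm in diameter. Origin: centre of its underside; z up.
- open_pot: Empty white pot without a lid, open at the top, 54 mm in diameter, 50 mm tall. Origin: centre of its underside. Does not belong to the kit.
- brush_wide: Wide flat brush, 186 mm long (y), blue handle, bristle head 42 mm wide (x). Lies on the bench. Origin: underside, middle of its length. Head from y = +36 to +93 mm, 8 mm thick; handle from y = -93 to +37 mm, 12 mm wide and 13 mm high. Grip it across the handle.
- knife: Snap-off knife with a yellow body, 165 mm long (y). Lies on the bench. Origin: underside, middle of its length. Body 20 mm wide (x), 12 mm high, y = -82 to +58 mm; thin blade on to y = +82 mm; thumb slide on top at y = -44 to -22 mm, up to 17 mm high. Grip it across the body.
- brush_narrow: Narrow flat brush lying on the bench, 206 mm long (y), red handle, bristle head only 23 mm wide (x). Origin: below the middle of its length. Does not belong to the kit.

How it is judged (in metres and radians):
On the way, in this order (a step that is already met when the one before it is completed fails the run):
1. both closed pots stand in the wells of the box (x of pot_a in the frame of kit_box between -0.013 and 0.013 m and z of pot_a in the frame of kit_box between 0.002 and 0.014 m and angle between each of pot_a, pot_b's own z axis and vertical below 0.12 rad and (y of pot_a in the frame of kit_box between 0.034 and 0.06 m or y of pot_a in the frame of kit_box between -0.06 and -0.034 m) and x of pot_b in the frame of kit_box between -0.013 and 0.013 m and z of pot_b in the frame of kit_box between 0.002 and 0.014 m and (y of pot_b in the frame of kit_box between 0.034 and 0.06 m or y of pot_b in the frame of kit_box between -0.06 and -0.034 m)), for 0.2 s.
2. the tray sits down on its rests over the pots, with the brush and the knife still on the bench (x of tray in the frame of kit_box between -0.011 and 0.011 m and y of tray in the frame of kit_box between -0.011 and 0.011 m and z of tray in the frame of kit_box between 0.068 and 0.076 m and angle between the y axis of tray and the y axis of kit_box, either way round below 0.12 rad and angle between tray's own z axis and vertical below 0.06 rad and height (world z) of each of brush_wide, knife below 0.03 m), for 0.2 s.
At the end, for the whole second after the job is handed in: Pots upright on the well floors; tray level on its rests (11 mm, height 4 mm); wide brush and knife flat in the tray, one each side of the grip, along it within 14 degrees, 12 to 50 mm from its middle, within 22 mm of mid-length; all at rest; open pot and narrow brush within 40 mm of their start (all of step 1 and x of tray in the frame of kit_box between -0.011 and 0.011 m and y of tray in the frame of kit_box between -0.011 and 0.011 m and z of tray in the frame of kit_box between 0.068 and 0.076 m and angle between the y axis of tray and the y axis of kit_box, either way round below 0.12 rad and angle between tray's own z axis and vertical below 0.06 rad and (((x of brush_wide in the frame of tray between 0.012 and 0.05 m and y of brush_wide in the frame of tray between -0.022 and 0.022 m and z of brush_wide in the frame of tray between -0.001 and 0.012 m and angle between the y axis of brush_wide and the y axis of tray, either way round below 0.25 rad) and (x of knife in the frame of tray between -0.05 and -0.012 m and y of knife in the frame of tray between -0.022 and 0.022 m and z of knife in the frame of tray between -0.001 and 0.012 m and angle between the y axis of knife and the y axis of tray, either way round below 0.25 rad)) or ((x of brush_wide in the frame of tray between -0.05 and -0.012 m and y of brush_wide in the frame of tray between -0.022 and 0.022 m and z of brush_wide in the frame of tray between -0.001 and 0.012 m and angle between the y axis of brush_wide and the y axis of tray, either way round below 0.25 rad) and (x of knife in the frame of tray between 0.012 and 0.05 m and y of knife in the frame of tray between -0.022 and 0.022 m and z of knife in the frame of tray between -0.001 and 0.012 m and angle between the y axis of knife and the y axis of tray, either way round below 0.25 rad))) and linear speed of each of pot_a, pot_b, tray, brush_wide, knife below 0.02 m/s and distance of each of open_pot, brush_narrow from where it was at the start of the episode below 0.04 m); the robot touches nothing.
It fails at once if the open pot is moved by more than 40 mm (distance of open_pot from where it was at the start of the episode above 0.04 m).
It fails at once if the narrow brush is moved by more than 40 mm (distance of brush_narrow from where it was at the start of the episode above 0.04 m).
It also fails if it takes over 128 s, if anything falls off the work surface, if the arm or the gripper's body presses on something with over 40 N, if the wrist force passes 120 N, or if a joint passes its speed limit or range.

### The arm

A 6-joint arm with a two-finger parallel gripper is mounted at the origin on the work surface; the furniture and walls round the work are solid. World frame = base frame: x ahead of the robot, y to its left, z up, the work surface at z = 0. Lengths are in mm, angles in rad, forces in N, time in s.
With the tool pointing down it reaches from about 275 to 1000 mm from the base axis. Payload 8.4 kg.
Tool frame: the origin (TCP) lies on the centre line of the jaws, within the pads' length; the fingertips stand 17 mm ahead of it and the grasp point (between the pads) lies 2 mm behind it (r.tcp_to_tips is the z of the fingertips in the tool frame, in mm); z points along the fingers, y is the direction in which the jaws open and shut (so a half turn about z gives the same grasp; the last joint's range is limited). The gripper opens to 85 mm and grips with 20 to 120 N. Pads are 22 mm wide; open, the fingers measure 114 mm over their backs; the gripper's body (76 mm by 85 mm) begins 54 mm behind the grasp point. The pads swing forward as they close: fully open they stand 13 mm farther back than shut.
Start: joints at [1.166, 0.353, 1.633, -0, 1.155, -0.002], TCP at [244.996, 574.983, 248.281] pointing down, gripper open.
Joint ranges: [-2.63, 2.63], [-0.92, 2.1], [0.06, 2.66], [-1.3, 4.44], [0, 2.69], [-3.02, 3.02]. Speed limits (rad/s): [2.22, 2.22, 2.79, 3.14, 3.14, 3.14].

### API

Orientations are given as [roll, pitch, yaw] about the fixed x, y, z axes, in that order (R = Rz(yaw) Ry(pitch) Rx(roll)).
In Python, from rig import r, cams, job gives the robot as it stands.
- The arm moves only by the tool drive_tool, never from a script. Its argument "deltas" is a list of rows, each a list of 4 numbers: the shift along the tool's x, y, z in cm, then the turn about the tool's z in rad. In form: [[x, y, z, roll], ...]. A call has 1 to 12 rows; each row shifts and turns the commanded pose from where the row before left it, along the tool's axes as they then stand; what a row does not reach is not made up. A row lasts 1/12 s, in which the tool goes at most 41.7 mm and 7.16 degrees, less where a joint would pass 70% of its speed; a pose out of reach is approached as far as the arm can. A call with a gripper value outside its range is refused whole. "jaw" is the closure, from 0 (fully open) to 1 (shut), set as the call begins (left out, the last holds). The fingers move at their own pace and stop on an object; "force" is the grip in N (left out, the last holds). Time passes only in rows, so rows that do not move let the fingers close. It gives the time, the measured TCP pose, the force and the opening at its end, in the units of the state.
- r.sense(): the state, without advancing time (a new reading comes with each control period).
- cams.grab_frame(name): name is "scene" or "top" or "wrist"; returns (picture, depth): 420x560x3 uint8, red, green, blue; 420x560 float32, mm along the optical axis (not along the pixel's ray), 0 where there is no reading.
- cams.camera_params(name): a dict with "fx", "fy", "cx", "cy" (pixels), "k1" (the pictures are not rectified: a ray, as slopes to the right and down, at radius r is drawn at 1 + k1 r^2 times it, then the intrinsics apply), "R" (3x3) and "t" (3): a world point X has camera coordinates R X + t. Camera axes: x right, y down, z forward; pixel columns grow to the right and rows downward; lengths in mm; the calibration is good to about 2 mm. A picture is of the moment at which its call begins: read the wrist's pose just before it. camera_params takes no time and is no camera call; for the wrist camera it gives the pose at the moment of the call.
- job.sign_off(): hands the job in, once; it reports no verdict.
The state is a dict: "clock": time; "qpos": joint angles; "qvel": joint speeds; "joint_efforts": joint torques, N m; "eef_pos": TCP position; "tcp_rot": TCP orientation; "contact_force": force on the tool from outside, world axes, zero at the start; "wrist_torque": the same for the moment, N m; "opening": opening from 0.0 (shut) to 1.0 (fully open).
Only numpy, scipy, OpenCV 4.12 (cv2) and the standard library are available. Lean on these libraries where they do the work, as an engineer would, in place of code of your own. Each camera call takes 0.05 s, during which the arm holds its last target. There are 200 camera calls.

## Working session

There is one attempt and no reset: what is moved stays moved. The work goes in short steps, Python scripts to look and compute and a tool call to move; the robot and the scene stay as the last step left them, time stands still between calls to the robot, and variables do not carry over. Pictures are saved under pics/ and viewed, about 12 in all and at most 16, crops included, and the job is handed in when it is done.

Besides the shell and the picture viewer there is one more tool, called after "Call:" in YAML: its name, and indented under it one key for each argument. drive_tool: Moves the arm, as the interface text tells. Its arguments: {"type":"object","properties":{"deltas":{"type":"array"},"jaw":{"type":"number"},"force":{"type":"number"}},"required":["deltas"]}

```bash
ls; mkdir -p pics; cat > h.py <<'E'
import numpy as np, cv2
from rig import r, cams, job
def world(name, depth, P):
    h,w=depth.shape
    K=np.array([[P['fx'],0,P['cx']],[0,P['fy'],P['cy']],[0,0,1.]])
    v,u=np.mgrid[0:h,0:w].astype(np.float64)
    pts=cv2.undistortPoints(np.stack([u.ravel(),v.ravel()],1)[:,None],K,np.array([P['k1'],0,0,0.]))[:,0]
    X=np.c_[pts,np.ones(len(pts))]*depth.reshape(-1,1)
    return ((X-np.array(P['t']).ravel())@np.array(P['R'])).reshape(h,w,3)
def grab(name, png=None):
    P=cams.camera_params(name); im,d=cams.grab_frame(name)
    if png: cv2.imwrite('pics/'+png,im[...,::-1])
    W=world(name,d,P); W[d<=0]=np.nan
    return im,d,W,P
E
python3 - <<'E'
from h import *
s=r.sense();print(s)
for n in('top','scene'):
    im,d,W,P=grab(n,n+'0.png'); np.savez('/tmp/'+n,im=im,d=d,W=W)
    print(n,np.linalg.inv(P['R'])@-np.array(P['t']).ravel(),P['fx'])
E
```

```text
pics
{'clock': 0.0, 'qpos': array([ 1.16556491e+00,  3.53638078e-01,  1.63413922e+00,  3.52359245e-06,
        1.15518577e+00, -2.38957831e-03]), 'qvel': array([ 0.00157313,  0.00040196, -0.00076988, -0.00066624,  0.00169753,
       -0.00062809]), 'joint_efforts': array([-1.37446295e-04, -6.05249763e+01, -3.42074847e+01, -1.01812143e-04,
        9.42165032e-03,  4.08831710e-06]), 'eef_pos': array([244.83689812, 574.55816803, 247.56577351]), 'tcp_rot': array([-3.14022225e+00, -6.49637530e-06,  2.73874938e+00]), 'contact_force': array([ 0.44865142, -0.17777569, -0.23378011]), 'wrist_torque': array([0.05256346, 0.0019527 , 0.02814385]), 'opening': 1.0005867113966118}
top [ 509.58644737  -57.71372544 1075.72131835] 441.3541034631426
scene [ 264.05419785 -633.91621658  732.78466934] 454.2942283450065
```

View pics/top0.png

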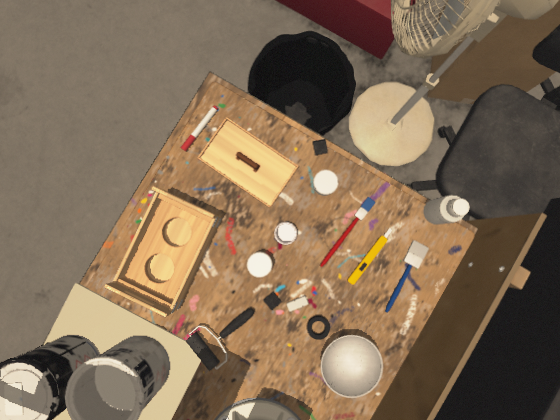

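View pics/scene0.png

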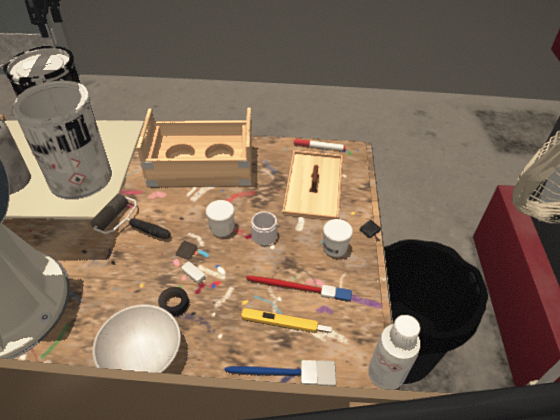

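The top view shows the box at about (165,250), the tray at (247,160), closed pots at (325,182) and (260,264), and the open pot at (286,232). The narrow red brush is near (350,230), the knife near (370,258), and the wide blue brush near (405,275). Next I'll measure them.

```bash
python3 - <<'E'
from h import *
z=np.load('/tmp/top.npz'); im,W=z['im'],z['W']; H=W[...,2]
hsv=cv2.cvtColor(im,cv2.COLOR_RGB2HSV)
def box(b): 
    m=np.zeros(H.shape,bool); m[b[1]:b[3],b[0]:b[2]]=1; return m
def rect(n,m):
    p=W[m&np.isfinite(H)]; c,(w,h),a=cv2.minAreaRect(p[:,:2].astype(np.float32))
    if w>h: w,h,a=h,w,a-90
    # long axis direction = a+90
    print(n,len(p),'c',np.round(c,1),'size',round(w,1),round(h,1),'long axis deg',round((a+90+90)%180-90,1),'z med/p95',np.round(np.nanmedian(p[:,2]),1),np.round(np.percentile(p[:,2],95),1)); return p
print('bench',np.nanmedian(H[box((230,205,270,240))]))
for n,b in dict(A=(305,165,345,200),B=(240,245,280,285),O=(270,215,302,248)).items():
    m=box(b)&(H>(53 if n!='O' else 42)); p=W[m]; print(n,len(p),cv2.minEnclosingCircle(p[:,:2].astype(np.float32)),np.median(p[:,2]))
rect('tray',box((195,110,305,215))&(H>8)&(H<22))
rect('grip',box((195,110,305,215))&(H>32)&(H<50))
rect('boxtop',box((100,180,230,320))&(H>65)&(H<125))
rect('ends',box((100,180,230,320))&(H>105)&(H<125))
h,s,v=cv2.split(hsv)
rect('knife',box((335,225,400,292))&(h>20)&(h<33)&(s>160)&(v>120))
rect('bluehandle',box((380,250,425,320))&(h>100)&(h<125)&(s>120))
rect('brush all',box((380,235,435,320))&(H>5)&(H<25))
rect('head',box((400,235,435,270))&(H>4)&(H<25)&(s<80))
rect('knife all',box((335,225,405,292))&(H>6)&(H<25))
rect('narrow',box((315,190,378,270))&(H>6)&(H<25))
E
python3 - <<'E'
import cv2
im=cv2.imread('pics/top0.png')
cv2.imwrite('pics/crop1.png',cv2.resize(im[160:330,300:440],None,fx=3.5,fy=3.5,interpolation=3))
E
```

```text
bench 0.1921367850998674
A 496 ((641.9088134765625, -151.31222534179688), 29.326038360595703) 59.67607793797692
B 503 ((449.6148681640625, -0.2588912546634674), 28.951353073120117) 59.6148810387545
O 105 ((522.5616455078125, -59.125587463378906), 26.682579040527344) 49.671978793236725
tray 1155 c [669.   79.8] size 220.0 261.2 long axis deg 56.1 z med/p95 12.1 17.2
grip 131 c [633.3  74.7] size 59.4 160.3 long axis deg -32.7 z med/p95 40.8 44.1
boxtop 2541 c [479.7 216. ] size 156.2 246.4 long axis deg -24.3 z med/p95 79.7 118.3
ends 636 c [479.3 215.1] size 151.6 246.4 long axis deg -24.3 z med/p95 116.8 119.7
knife 426 c [ 458.  -254.5] size 40.0 144.8 long axis deg -46.7 z med/p95 12.6 16.0
bluehandle 199 c [ 396.1 -331.1] size 10.2 124.1 long axis deg -27.8 z med/p95 12.1 15.7
brush all 786 c [ 422.  -354.8] size 129.5 203.2 long axis deg 1.8 z med/p95 10.7 14.5
head 408 c [ 471.9 -372.4] size 42.3 69.9 long axis deg -29.4 z med/p95 10.1 13.4
knife all 762 c [ 466.6 -263.5] size 158.5 166.8 long axis deg -88.9 z med/p95 12.3 16.4
narrow 778 c [ 533.6 -208.4] size 142.4 193.5 long axis deg 4.3 z med/p95 11.4 16.4
```

View pics/crop1.png

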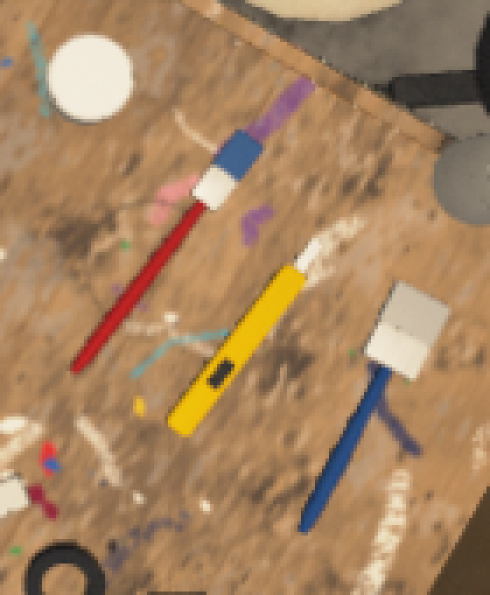

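```bash
python3 - <<'E'
from h import *
z=np.load('/tmp/top.npz'); im,W=z['im'],z['W']; H=W[...,2]
h,s,v=cv2.split(cv2.cvtColor(im,cv2.COLOR_RGB2HSV))
def big(m,b):
    k=np.zeros(H.shape,np.uint8); k[b[1]:b[3],b[0]:b[2]]=1; k&=(m&np.isfinite(H)).astype(np.uint8)
    k=cv2.morphologyEx(k,cv2.MORPH_OPEN,np.ones((2,2),np.uint8))
    n,l,st,c=cv2.connectedComponentsWithStats(k,connectivity=8); return l==1+np.argmax(st[1:,4])
def rect(n,m):
    p=W[m]; c,(w,hh),a=cv2.minAreaRect(p[:,:2].astype(np.float32))
    if w>hh: w,hh,a=hh,w,a-90
    print(n,len(p),'c',np.round(c,1),'size',round(w,1),round(hh,1),'axis',round((a+180)%180-90,1),'z',np.round(np.percentile(p[:,2],[5,50,95]),1))
    v,u=np.nonzero(m);print('   px u',u.min(),u.max(),'v',v.min(),v.max())
rect('tray',big(H>7,(195,110,305,215)))
rect('tray rgb',big((v>110)&(h<30)&(h>12)&(v>150),(195,110,305,215)))
rect('grip',big((H>28)&(H<60),(225,135,270,185)))
rect('knife',big((h>20)&(h<33)&(s>170)&(v>120),(345,225,395,287)))
rect('slide',big((v<70),(355,255,370,275)))
rect('blue',big((h>100)&(h<125)&(s>120),(380,260,415,315)))
rect('head',big((s<75)&(v>120)&(H<25),(400,235,432,270)))
rect('red',big(((h<6)|(h>174))&(s>150),(315,210,365,270)))
E
```

```text
tray 187 c [792.3 141.9] size 12.2 85.3 axis -36.0 z [nan nan nan]
   px u 196 217 v 111 138
tray rgb 8895 c [nan nan] size 0.0 0.0 axis -90.0 z [nan nan nan]
   px u 196 305 v 111 215
grip 133 c [694.   33.1] size 11.0 56.4 axis 58.7 z [nan nan nan]
   px u 237 258 v 153 169
knife 408 c [ 459.4 -260.3] size 21.7 136.6 axis -37.2 z [ 0.2 12.4 16.2]
   px u 349 387 v 237 284
slide 14 c [ 445.5 -248.6] size 6.2 13.6 axis -47.0 z [13.1 16.1 18.7]
   px u 362 366 v 265 269
blue 199 c [ 392.7 -335. ] size 13.8 124.5 axis -27.4 z [-0.1 11.8 15.7]
   px u 387 411 v 266 312
head 404 c [ 474.3 -378. ] size 45.4 57.6 axis -26.9 z [nan nan nan]
   px u 405 428 v 242 268
red 244 c [ 501.6 -192.4] size 11.3 144.5 axis -39.9 z [nan nan nan]
   px u 322 358 v 219 267
```

```bash
cat >> h.py <<'E'
def go(x,y,z,yawdeg):
    "total deltas (cm, rad) in tool axes: turn first, then shift"
    s=r.sense(); p=s['eef_pos']; yaw=s['tcp_rot'][2]; yt=np.radians(yawdeg)
    turn=-((yt-yaw+np.pi)%(2*np.pi)-np.pi); d=np.array([x,y,z])-p
    f=lambda a:np.round([(np.cos(a)*d[0]+np.sin(a)*d[1])/10,(np.sin(a)*d[0]-np.cos(a)*d[1])/10,-d[2]/10],2)
    print('clock %.2f'%s['clock'],'pos',p.round(1),'yaw',np.degrees(yaw).round(2),'open',round(s['opening'],3),'F',s['contact_force'].round(1),'tips',r.tcp_to_tips)
    print(' turn',round(turn,3),'| shift after turn',f(yt),'| shift before turn',f(yaw))
E
python3 - <<'E'
from h import *
z=np.load('/tmp/top.npz'); W=z['W']
m=W[...,2]>130
g=W[m]; q=np.round(g[:,:2]/60).astype(int)
for k in sorted(set(map(tuple,q))): 
    s=g[(q==k).all(1)]
    if len(s)>15: print(np.array(k)*60,len(s),s[:,2].max().round(),end='; ')
print()
go(449.6,-0.3,200,155.7)
im,d,W,P=grab('wrist'); print(P['R'],P['t'])
E
```

```text
[ 120 -300] 33 164.0; [120 300] 265 194.0; [120 360] 54 198.0; [120 480] 20 220.0; [ 180 -360] 622 229.0; [ 180 -300] 178 218.0; [180 240] 405 228.0; [180 360] 1218 234.0; [180 420] 913 235.0; [180 480] 626 226.0; [ 240 -420] 25 228.0; [ 240 -360] 937 231.0; [240 240] 1001 228.0; [240 300] 206 228.0; [240 360] 683 236.0; [240 420] 1437 237.0; [240 480] 719 236.0; [ 300 -420] 910 231.0; [ 300 -360] 68 228.0; [300 240] 104 227.0; [300 300] 252 227.0; [300 420] 22 234.0; [300 480] 16 233.0; [ 360 -480] 213 229.0; [ 360 -420] 732 230.0; [ 420 -540] 156 220.0; [ 420 -480] 979 231.0; [ 480 -540] 492 230.0; [ 480 -480] 475 230.0; [ 540 -540] 842 230.0; [ 540 -420] 74 164.0; [ 600 -420] 272 165.0; [ 840 -360] 360 354.0; [ 840 -300] 45 297.0; [ 900 -420] 109 400.0; [ 900 -360] 1335 403.0; [ 900 -300] 674 360.0; [ 960 -600] 84 269.0; [ 960 -540] 572 272.0; [ 960 -480] 232 267.0; [ 960 -360] 244 335.0; [ 960 -300] 461 337.0; [1020 -540] 149 189.0; [1020 -480] 21 197.0; [1020 -420] 37 226.0; [1020 -360] 28 229.0; [1020 -300] 80 223.0; 
clock 0.10 pos [244.9 574.6 247.6] yaw 156.92 open 0.998 F [-0.8  0.1 -0.8] tips 17.0
 turn 0.021 | shift after turn [-42.32 -43.97   4.76] | shift before turn [-41.37 -44.86   4.76]
[[ 3.91736856e-01  9.20076913e-01 -8.42337496e-04]
 [ 8.83066456e-01 -3.75721721e-01  2.81117099e-01]
 [ 2.58332868e-01 -1.10867768e-01 -9.59673104e-01]] [-624.96526947  -36.83297822  377.91301253]
```

Call:
drive_tool:
  deltas:
    - [0,0,-3,0.021]
    - [0,0,-3,0]
    - [0,0,-3,0]
    - [-2,-2,-1,0]
    - [-2,-2,0,0]
    - [-2,-2,0,0]
    - [-2,-2,0,0]
    - [-2,-2,0,0]
    - [-2,-2,0,0]
    - [-2,-2,0,0]
    - [-2,-2,0,0]
    - [-2,-2,0,0]
  jaw: 0
  force: 40

```text
clock: 1.15
eef_pos: [335.2, 335.5, 348.1]
tcp_rot: [-3.141, -0.0, 2.718]
contact_force: [1.0, 0.5, 0.5]
opening: 1.0
```

Call:
drive_tool:
  deltas:
    - [-2,-2,0,0]
    - [-2,-2,0,0]
    - [-2,-2,0,0]
    - [-2,-2,0,0]
    - [-2,-2,0,0]
    - [-2,-2,0,0]
    - [-2,-2,1,0]
    - [-2,-2,2,0]
    - [-2,-2,2,0]
    - [-2,-2,2,0]
    - [-2,-2,2,0]
    - [-0.3,-2,2,0]

```text
clock: 2.15
eef_pos: [441.6, 24.5, 237.6]
tcp_rot: [3.141, 0.002, 2.717]
contact_force: [0.9, 0.8, -0.8]
opening: 0.998
```

```bash
python3 - <<'E'
from h import *
go(449.6,-0.3,200,155.7)
im,d,W,P=grab('wrist','w1.png')
H=W[...,2]; print(np.isfinite(H).mean())
m=(H>52)&(H<68)&(np.hypot(W[...,0]-450,W[...,1])<60)
p=W[m]; print(len(p)); 
if len(p): print(cv2.minEnclosingCircle(p[:,:2].astype(np.float32)),np.median(p[:,2]))
E
```

```text
clock 2.15 pos [441.6  24.5 237.6] yaw 155.68 open 0.998 F [ 0.9  0.8 -0.8] tips 17.0
 turn -0.0 | shift after turn [-1.75 -1.93  3.76] | shift before turn [-1.75 -1.93  3.76]
0.9959098639455782
2630
((449.5525817871094, 0.2662217915058136), 29.11354637145996) 58.01849890649663
```

View pics/w1.png

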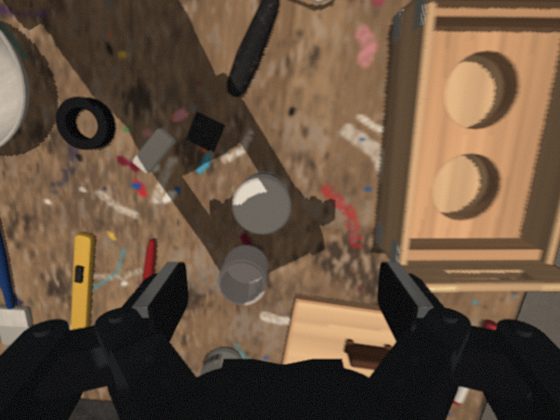

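Pot B is at (262,203) in the wrist view, matching the top measurement. I'll descend and grip it.

Call:
drive_tool:
  deltas:
    - [-0.9,-1,2,0]
    - [-0.85,-0.95,2,0]
    - [0,0,2.5,0]
    - [0,0,2.5,0]
    - [0,0,2.5,0]
    - [0,0,2.5,0]
    - [0,0,2,0]
    - [0,0,1.5,0]
    - [0,0,1.2,0]
    - [0,0,0.7,0]
    - [0,0,0,0]
    - [0,0,0,0]

```text
clock: 3.2
eef_pos: [447.4, 1.5, 44.3]
tcp_rot: [-3.141, -0.001, 2.718]
contact_force: [0.3, 0.8, 0.0]
opening: 1.002
```

Call:
drive_tool:
  deltas:
    - [0,0,0,0]
    - [0,0,0,0]
    - [0,0,0,0]
    - [0,0,0,0]
    - [0,0,0,0]
    - [0,0,0,0]
    - [0,0,0,0]
    - [0,0,0,0]
  jaw: 1
  force: 40

```text
clock: 3.87
eef_pos: [448.3, 1.6, 45.5]
tcp_rot: [3.141, 0.002, 2.718]
contact_force: [-1.7, 2.2, 11.7]
opening: 0.647
```

```bash
python3 - <<'E'
from h import *
go(436.7,234.8,200,155.7)
go(522.3,196.2,200,155.7)
E
```

```text
clock 3.87 pos [448.3   1.6  45.5] yaw 155.72 open 0.647 F [-1.7  2.2 11.7] tips 17.0
 turn 0.0 | shift after turn [ 10.65  20.78 -15.45] | shift before turn [ 10.64  20.78 -15.45]
clock 3.87 pos [448.3   1.6  45.5] yaw 155.72 open 0.647 F [-1.7  2.2 11.7] tips 17.0
 turn 0.0 | shift after turn [  1.26  20.78 -15.45] | shift before turn [  1.25  20.78 -15.45]
```

Call:
drive_tool:
  deltas:
    - [0,0,-0.5,0]
    - [0,0,-1.5,0]
    - [0,0,-2,0]
    - [0,0,-2,0]
    - [0,0,-2.5,0]
    - [0,0,-2.5,0]
    - [0,0,-2.5,0]
    - [0,0,-2,0]
    - [0,0,-1,0]
    - [0,0,0,0]

```text
clock: 4.7
eef_pos: [448.8, 1.4, 211.6]
tcp_rot: [3.14, 0.004, 2.718]
contact_force: [0.1, -0.7, -0.2]
opening: 0.646
```

```bash
python3 - <<'E'
from h import *
go(522.3,196.2,200,155.7)
im,d,W,P=grab('wrist')
H=W[...,2]; 
m=(np.hypot(W[...,0]-450,W[...,1])<45)&(H>190)
im2,d2,W2,P2=grab('scene','s1.png')
p=W2[(np.abs(W2[...,0]-450)<50)&(np.abs(W2[...,1]-0)<50)&(W2[...,2]>80)&(im2.min(2)>110)]
print(len(p),np.nanpercentile(p,[1,5,50,95,99],axis=0).round(1))
E
```

```text
clock 4.70 pos [448.8   1.4 211.6] yaw 155.71 open 0.646 F [ 0.1 -0.7 -0.2] tips 17.0
 turn 0.0 | shift after turn [ 1.32 20.77  1.16] | shift before turn [ 1.31 20.78  1.16]
2754 [[408.6 -40.3 170. ]
 [410.8 -38.3 183.6]
 [434.2 -29.5 419.7]
 [465.2  -3.4 474.8]
 [474.    8.1 488.7]]
```

View pics/s1.png

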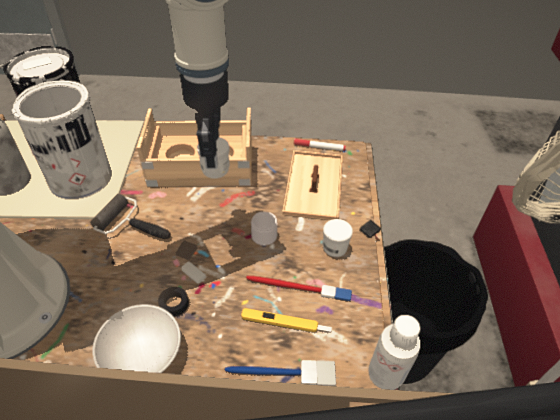

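The pot is held upright at (213,157) in the scene view. I'll carry it over the well.

Call:
drive_tool:
  deltas:
    - [0.1,1,0,0]
    - [0.15,2,0,0]
    - [0.15,2.5,0,0]
    - [0.15,2.5,0,0]
    - [0.15,2.5,0,0]
    - [0.15,2.5,0,0]
    - [0.15,2.5,0,0]
    - [0.15,2.5,0,0]
    - [0.15,1.8,0,0]
    - [0.1,0.9,0,0]
    - [0.1,0.07,0,0]
    - [0,0,0,0]

```text
clock: 5.8
eef_pos: [518.4, 197.0, 208.1]
tcp_rot: [-3.14, -0.002, 2.719]
contact_force: [-0.0, 0.1, -0.2]
opening: 0.644
```

```bash
python3 - <<'E'
from h import *
go(522.3-1.6,196.2+.7,54,155.7)
im,d,W,P=grab('top'); H=W[...,2]
# re-measure box rim: ends
z=np.load('/tmp/top.npz');W0=z['W']
def big(m,b):
    k=np.zeros(m.shape,np.uint8); k[b[1]:b[3],b[0]:b[2]]=m[b[1]:b[3],b[0]:b[2]]; return k>0
m=big((W0[...,2]>20)&(W0[...,2]<36),(110,190,220,310)); m0=big((W0[...,2]<18),(130,210,200,295))
n,l,st,c=cv2.connectedComponentsWithStats(m0.astype(np.uint8))
for i in range(1,n):
    if st[i,4]>150: p=W0[l==i]; print(len(p),cv2.minEnclosingCircle(p[:,:2].astype(np.float32)),np.median(p[:,2]))
E
```

```text
clock 5.80 pos [518.4 197.  208.1] yaw 155.77 open 0.644 F [-0.   0.1 -0.2] tips 17.0
 turn 0.001 | shift after turn [-0.21  0.09 15.41] | shift before turn [-0.21  0.09 15.41]
293 ((538.6347045898438, 308.2548522949219), 44.268802642822266) -0.10541157988297369
610 ((522.1060791015625, 199.86595153808594), 34.67258071899414) 8.349296481135735
590 ((436.93524169921875, 239.0474395751953), 35.15816116333008) 8.446167510046404
255 ((410.55645751953125, 162.75411987304688), 42.038021087646484) 0.9530674899489298
```

Call:
drive_tool:
  deltas:
    - [-0.1,0.2,1,0]
    - [-0.05,0,2,0]
    - [0,0,2.5,0]
    - [0,0,2.5,0]
    - [0,0,2.5,0]
    - [0,0,2,0]
    - [0,0,1.2,0]
    - [0,0,0.8,0]
    - [0,0,0.4,0]
    - [0,0,0.3,0]
    - [0,0,0,0]
    - [0,0,0,0]

```text
clock: 6.85
eef_pos: [522.0, 198.3, 58.1]
tcp_rot: [3.141, 0.001, 2.718]
contact_force: [-0.4, -0.3, -0.1]
opening: 0.647
```

```bash
python3 - <<'E'
from h import *
go(520.6,198.2,54,155.7)
E
```

```text
clock 6.85 pos [522.  198.3  58.1] yaw 155.72 open 0.647 F [-0.4 -0.3 -0.1] tips 17.0
 turn 0.0 | shift after turn [ 0.13 -0.07  0.41] | shift before turn [ 0.13 -0.07  0.41]
```

Call:
drive_tool:
  deltas:
    - [0.1,0,0.25,0]
    - [0,0,0.2,0]
    - [0,0,0,0]
    - [0,0,0,0]

```text
clock: 7.18
eef_pos: [521.1, 198.9, 53.8]
tcp_rot: [3.14, 0.001, 2.718]
contact_force: [-2.6, -0.7, 7.8]
opening: 0.642
```

Call:
drive_tool:
  deltas:
    - [0,0,0,0]
    - [0,0,0,0]
    - [0,0,0,0]
    - [0,0,0,0]
    - [0,0,-0.5,0]
    - [0,0,-2,0]
    - [0,0,-3,0]
    - [0,0,-3.5,0]
    - [0,0,-3.5,0]
    - [0,0,-3,0]
    - [0,0,-1.5,0]
    - [0,0,0,0]
  jaw: 0.15

```text
clock: 8.18
eef_pos: [522.6, 199.3, 227.3]
tcp_rot: [3.137, 0.005, 2.718]
contact_force: [1.1, -0.2, 0.0]
opening: 0.85
```

```bash
python3 - <<'E'
from h import *
go(641.9,-151.3,200,155.7)
im,d,W,P=grab('wrist')
H=W[...,2]; m=(H>55)&(H<80)&(np.hypot(W[...,0]-522,W[...,1]-198)<45)
p=W[m]; print(len(p),cv2.minEnclosingCircle(p[:,:2].astype(np.float32)),np.percentile(p[:,2],[5,50,95]))
E
```

```text
clock 8.18 pos [522.6 199.3 227.3] yaw 155.72 open 0.85 F [ 1.1 -0.2  0. ] tips 17.0
 turn 0.0 | shift after turn [-25.3  -27.04   2.73] | shift before turn [-25.3  -27.05   2.73]
3116 ((522.9052124023438, 198.66380310058594), 29.08616828918457) [64.34463088 66.02219922 67.2283526 ]
```

Call:
drive_tool:
  deltas:
    - [-1.5,-1.5,0,0]
    - [-2.2,-2.5,0,0]
    - [-2.5,-2.6,0,0]
    - [-2.5,-2.6,0,0]
    - [-2.5,-2.6,0,0]
    - [-2.5,-2.6,0,0]
    - [-2.5,-2.6,0,0]
    - [-2.5,-2.6,0,0]
    - [-2.5,-2.6,0,0]
    - [-2.2,-2.5,0.5,0]
    - [-1.5,-1.8,1,0]
    - [-0.3,-0.5,1,0]
  jaw: 0

```text
clock: 9.23
eef_pos: [639.5, -154.8, 195.9]
tcp_rot: [-3.141, -0.0, 2.715]
contact_force: [0.1, 0.4, 0.0]
opening: 0.997
```

```bash
python3 - <<'E'
from h import *
go(641.9,-151.3,44,155.7)
im,d,W,P=grab('wrist')
H=W[...,2]; m=(H>50)&(H<70)&(np.hypot(W[...,0]-642,W[...,1]+151)<45)
p=W[m]; print(len(p),cv2.minEnclosingCircle(p[:,:2].astype(np.float32)),np.percentile(p[:,2],[5,50,95]))
E
```

```text
clock 9.23 pos [ 639.5 -154.8  195.9] yaw 155.58 open 0.997 F [0.1 0.4 0. ] tips 17.0
 turn -0.002 | shift after turn [-0.07  0.41 15.19] | shift before turn [-0.07  0.41 15.19]
3585 ((642.42236328125, -150.7276153564453), 29.166793823242188) [56.38108453 58.03534726 59.17101647]
```

Call:
drive_tool:
  deltas:
    - [-0.1,0.3,1.5,0]
    - [0,0.15,2,0]
    - [0,0,2.5,0]
    - [0,0,2.5,0]
    - [0,0,2.5,0]
    - [0,0,2,0]
    - [0,0,1.2,0]
    - [0,0,0.8,0]
    - [0,0,0.3,0]
    - [0,0,0,0]
    - [0,0,0,0]

```text
clock: 10.2
eef_pos: [642.6, -147.4, 45.7]
tcp_rot: [3.141, 0.001, 2.718]
contact_force: [-0.3, 0.2, 0.3]
opening: 1.001
```

Call:
drive_tool:
  deltas:
    - [0,0,0,0]
    - [0,0,0,0]
    - [0,0,0,0]
    - [0,0,0,0]
    - [0,0,0,0]
    - [0,0,0,0]
    - [0,0,0,0]
    - [0,0,0,0]
  jaw: 1
  force: 40

```text
clock: 10.87
eef_pos: [642.7, -147.6, 46.1]
tcp_rot: [3.141, 0.002, 2.718]
contact_force: [-1.4, 1.5, 5.7]
opening: 0.633
```

Call:
drive_tool:
  deltas:
    - [0,0,-0.5,0]
    - [0,0,-1.5,0]
    - [0,0,-2,0]
    - [0,0,-2,0]
    - [0,0,-2.5,0]
    - [0,0,-2.5,0]
    - [0,0,-2.5,0]
    - [0,0,-2,0]
    - [0,0,-1,0]
    - [0,0,0,0]

```text
clock: 11.7
eef_pos: [643.3, -147.9, 212.7]
tcp_rot: [3.141, 0.004, 2.718]
contact_force: [0.4, -0.4, -0.3]
opening: 0.632
```

```bash
python3 - <<'E'
from h import *
go(436.8,236,210,155.7)
E
```

```text
clock 11.70 pos [ 643.3 -147.9  212.7] yaw 155.71 open 0.632 F [ 0.4 -0.4 -0.3] tips 17.0
 turn 0.0 | shift after turn [34.62 26.49  0.27] | shift before turn [34.61 26.5   0.27]
```

Call:
drive_tool:
  deltas:
    - [1.3,1,-0.2,0]
    - [2.6,2,0,0]
    - [3,2.3,0,0]
    - [3,2.3,0,0]
    - [3,2.3,0,0]
    - [3,2.3,0,0]
    - [3,2.3,0,0]
    - [3,2.3,0,0]
    - [3,2.3,0,0]
    - [3,2.3,0,0]
    - [2.5,2,0,0]
    - [1.7,1.3,0,0]

```text
clock: 12.7
eef_pos: [447.7, 211.6, 210.2]
tcp_rot: [-3.14, -0.003, 2.719]
contact_force: [0.6, -0.3, -0.9]
opening: 0.635
```

Call:
drive_tool:
  deltas:
    - [1,1,0,0]
    - [0.6,0.8,0,0]
    - [0,0,0,0]
    - [0,0,0,0]

```text
clock: 13.03
eef_pos: [443.3, 232.5, 211.0]
tcp_rot: [-3.14, -0.001, 2.719]
contact_force: [0.5, 0.4, -1.5]
opening: 0.632
```

```bash
python3 - <<'E'
from h import *
go(436.8-.9,236+.4,56,155.7)
E
```

```text
clock 13.03 pos [443.3 232.5 211. ] yaw 155.78 open 0.632 F [ 0.5  0.4 -1.5] tips 17.0
 turn 0.001 | shift after turn [ 0.83  0.05 15.5 ] | shift before turn [ 0.83  0.05 15.5 ]
```

Call:
drive_tool:
  deltas:
    - [0.5,0.05,1,0]
    - [0.3,0,2,0]
    - [0,0,2.5,0]
    - [0,0,2.5,0]
    - [0,0,2.5,0]
    - [0,0,2,0]
    - [0,0,1.2,0]
    - [0,0,0.8,0]
    - [0,0,0.5,0]
    - [0,0,0.3,0]
    - [0,0,0.2,0]
    - [0,0,0,0]

```text
clock: 14.03
eef_pos: [437.0, 236.4, 57.0]
tcp_rot: [3.141, 0.0, 2.718]
contact_force: [0.3, -0.0, -1.2]
opening: 0.63
```

```bash
python3 - <<'E'
from h import *
go(436.8-.9,236+.4,54,155.7)
E
```

```text
clock 14.03 pos [437.  236.4  57. ] yaw 155.7 open 0.63 F [ 0.3 -0.  -1.2] tips 17.0
 turn 0.0 | shift after turn [ 0.1  -0.04  0.3 ] | shift before turn [ 0.1  -0.04  0.3 ]
```

Call:
drive_tool:
  deltas:
    - [0.1,0,0.2,0]
    - [0,0,0.1,0]
    - [0,0,0,0]
    - [0,0,0,0]

```text
clock: 14.37
eef_pos: [436.1, 237.0, 54.2]
tcp_rot: [3.141, 0.001, 2.718]
contact_force: [0.3, 0.7, 1.6]
opening: 0.639
```

Call:
drive_tool:
  deltas:
    - [0,0,0,0]
    - [0,0,0,0]
    - [0,0,0,0]
    - [0,0,0,0]
    - [0,0,-0.5,0]
    - [0,0,-2,0]
    - [0,0,-3,0]
    - [0,0,-3.5,0]
    - [0,0,-3.5,0]
    - [0,0,-3,0]
    - [0,0,-1.5,0]
    - [0,0,0,0]
  jaw: 0.15

```text
clock: 15.37
eef_pos: [437.6, 237.8, 228.0]
tcp_rot: [3.136, 0.004, 2.718]
contact_force: [0.1, 0.9, -0.7]
opening: 0.852
```

```bash
python3 - <<'E'
from h import *
go(694,33,230,57)
im,d,W,P=grab('wrist','w2.png')
H=W[...,2]
for c in((522,198),(437,236)):
    m=(H>55)&(H<80)&(np.hypot(W[...,0]-c[0],W[...,1]-c[1])<40)
    p=W[m]; print(len(p),cv2.minEnclosingCircle(p[:,:2].astype(np.float32)),np.percentile(p[:,2],[5,50,95]))
E
```

```text
clock 15.37 pos [437.6 237.8 228. ] yaw 155.71 open 0.852 F [ 0.1  0.9 -0.7] tips 17.0
 turn 1.723 | shift after turn [-3.21 32.65 -0.2 ] | shift before turn [-31.79  -8.12  -0.2 ]
2544 ((522.8963623046875, 198.8155517578125), 29.40952491760254) [60.6806202  65.93528073 67.0770855 ]
3090 ((437.6730041503906, 237.76513671875), 29.227970123291016) [64.36186428 65.99991767 67.17945514]
```

View pics/w2.png

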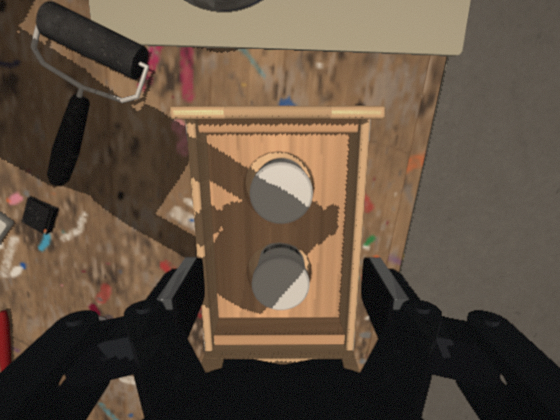

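Both pots stand in the wells, at (282,190) and (280,275) in the wrist view, with lid tops at about 66 mm. Next I'll refine the box pose from here and go to the tray.

```bash
python3 - <<'E'
from h import *
im,d,W,P=grab('wrist'); H=W[...,2]; c=np.array([479.5,216])
for a in (-24.3,):
    e=np.array([np.cos(np.radians(a)),np.sin(np.radians(a))]); x=np.array([e[1],-e[0]])
    B=np.stack([(W[...,:2]-c)@x,(W[...,:2]-c)@e],-1)
    m=(H>76)&(H<86)&(abs(B[...,1])<95)&(abs(B[...,0])<95)
    for sgn in(1,-1):
        k=m&(sgn*B[...,0]>40); q=B[k]; f=np.polyfit(q[:,1],q[:,0],1); print('side',sgn,len(q),np.percentile(q[:,0],[2,50,98]).round(1),'slope deg',np.degrees(f[0]).round(2))
    m=(H>110)&(H<122)&(abs(B[...,0])<60)&(abs(B[...,1])<140)
    for sgn in(1,-1):
        q=B[m&(sgn*B[...,1]>60)]
        if len(q)>20: f=np.polyfit(q[:,0],q[:,1],1); print('end',sgn,len(q),np.percentile(q[:,1],[2,50,98]).round(1),np.degrees(f[0]).round(2))
    m=(H>68)&(H<76)&(abs(B[...,0])<60)
    for sgn in(1,-1):
        q=B[m&(sgn*B[...,1]>90)&(abs(B[...,1])<125)]
        if len(q)>20:print('rest',sgn,len(q),np.percentile(q[:,1],[2,50,98]).round(1))
E
```

```text
side 1 1543 [67.5 70.4 75. ] slope deg -0.25
side -1 1743 [-76.1 -71.9 -68.5] slope deg -0.12
end -1 2400 [-122.8 -118.7 -114. ] 0.02
rest 1 1745 [101.2 108.6 114.6]
rest -1 1856 [-112.3 -107.4 -102.4]
```

Call:
drive_tool:
  deltas:
    - [-1,-0.2,-0.2,0]
    - [-2.5,-0.6,0,0]
    - [-3.2,-0.8,0,0]
    - [-3.2,-0.8,0,0]
    - [-3.2,-0.8,0,0]
    - [-3.2,-0.8,0,0]
    - [-3.2,-0.8,0,0]
    - [-3.2,-0.8,0,0]
    - [-3.2,-0.8,0,0]
    - [-3,-0.8,0,0]
    - [-2,-0.6,0,0]
    - [-0.9,-0.3,0,0]

```text
clock: 16.47
eef_pos: [693.8, 29.2, 223.4]
tcp_rot: [-3.14, -0.002, 2.716]
contact_force: [-0.8, 1.1, 0.2]
opening: 0.854
```

Call:
drive_tool:
  deltas:
    - [0,0,0,0.1]
    - [0,0,0,0.12]
    - [0,0,0,0.12]
    - [0,0,0,0.12]
    - [0,0,0,0.12]
    - [0,0,0,0.12]
    - [0,0,0,0.12]
    - [0,0,0,0.12]
    - [0,0,0,0.12]
    - [0,0,0,0.12]
    - [0,0,0,0.12]
    - [0,0,0,0.12]
  jaw: 0.3

```text
clock: 17.47
eef_pos: [691.4, 32.2, 224.2]
tcp_rot: [-3.139, 0.001, 1.292]
contact_force: [-0.7, -0.1, 0.5]
opening: 0.698
```

Call:
drive_tool:
  deltas:
    - [0,0,0,0.12]
    - [0,0,0,0.12]
    - [0,0,0,0.06]
    - [0,0,0,0]
    - [0,0,0,0]

```text
clock: 17.88
eef_pos: [691.7, 32.2, 224.6]
tcp_rot: [-3.14, 0.001, 1.0]
contact_force: [0.6, 0.6, 0.1]
opening: 0.696
```

```bash
python3 - <<'E'
from h import *
go(694,33,230,57)
im,d,W,P=grab('wrist','w3.png'); H=W[...,2]; np.savez('/tmp/tray',im=im,W=W)
k=((H>30)&(H<50)&(np.hypot(W[...,0]-694,W[...,1]-33)<60)).astype(np.uint8)
p=W[k>0]; print(len(p),cv2.minAreaRect(p[:,:2].astype(np.float32)),np.median(p[:,2]))
g=W[(H>9)&(H<20)&(np.hypot(W[...,0]-694,W[...,1]-33)<130)]; print(len(g),cv2.minAreaRect(g[:,:2].astype(np.float32)),np.median(g[:,2]))
E
```

```text
clock 17.88 pos [691.7  32.2 224.6] yaw 57.31 open 0.696 F [0.6 0.6 0.1] tips 17.0
 turn 0.005 | shift after turn [ 0.19  0.15 -0.54] | shift before turn [ 0.19  0.15 -0.54]
719 ((696.9267578125, 35.705230712890625), (58.771568298339844, 11.789443016052246), 57.18879318237305) 39.482303591328986
2818 ((696.2383422851562, 34.928123474121094), (215.75308227539062, 124.44770812988281), 56.21402359008789) 12.737275500859909
```

View pics/w3.png

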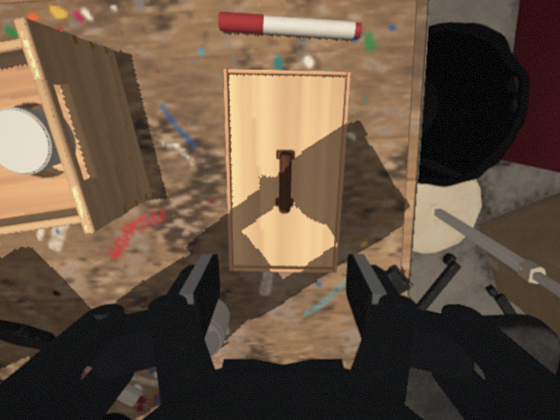

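The tray is seen level at (287,170) in the wrist view, with its grip at (286,180). Outline and grip agree on a centre near (696.4, 35.2) and a yaw of about 56.6°.

```bash
python3 - <<'E'
from h import *
go(696.4,35.2,28,56.6)
E
```

```text
clock 17.93 pos [691.9  32.2 224.9] yaw 57.32 open 0.697 F [-0.   0.3 -0. ] tips 17.0
 turn 0.013 | shift after turn [ 0.5   0.21 19.69] | shift before turn [ 0.5   0.22 19.69]
```

Call:
drive_tool:
  deltas:
    - [0.3,0.1,1.5,0.013]
    - [0.2,0.1,2.5,0]
    - [0,0,3,0]
    - [0,0,3,0]
    - [0,0,3,0]
    - [0,0,2.5,0]
    - [0,0,2,0]
    - [0,0,1,0]
    - [0,0,0.7,0]
    - [0,0,0.4,0]
    - [0,0,0,0]
    - [0,0,0,0]

```text
clock: 18.93
eef_pos: [697.5, 35.3, 30.7]
tcp_rot: [3.14, -0.001, 0.985]
contact_force: [0.4, -0.5, -0.2]
opening: 0.701
```

Call:
drive_tool:
  deltas:
    - [0,0,0,0]
    - [0,0,0,0]
    - [0,0,0,0]
    - [0,0,0,0]
    - [0,0,0,0]
    - [0,0,0,0]
    - [0,0,0,0]
    - [0,0,0,0]
    - [0,0,0,0]
    - [0,0,0,0]
    - [0,0,0,0]
    - [0,0,0,0]
  jaw: 1
  force: 80

```text
clock: 19.93
eef_pos: [697.3, 35.3, 30.6]
tcp_rot: [3.141, -0.001, 0.985]
contact_force: [-1.3, -0.0, 6.3]
opening: 0.122
```

Call:
drive_tool:
  deltas:
    - [0,0,-0.3,0]
    - [0,0,-1,0]
    - [0,0,-2,0]
    - [0,0,-3,0]
    - [0,0,-3,0]
    - [0,0,-3,0]
    - [0,0,-3,0]
    - [0,0,-3,0]
    - [0,0,-1.5,0]
    - [0,0,-0.5,0]
    - [0,0,0,0]
    - [0,0,0,0]

```text
clock: 20.93
eef_pos: [696.1, 35.3, 231.8]
tcp_rot: [-3.14, 0.001, 0.985]
contact_force: [-0.7, 0.4, -2.7]
opening: 0.123
```

```bash
python3 - <<'E'
from h import *
go(479.2,216.7,230,155.9)
E
```

```text
clock 20.93 pos [696.1  35.3 231.8] yaw 56.43 open 0.123 F [-0.7  0.4 -2.7] tips 17.0
 turn -1.736 | shift after turn [27.2   7.71  0.18] | shift before turn [  3.12 -28.1    0.18]
```

Call:
drive_tool:
  deltas:
    - [0,0,0,-0.06]
    - [0,0,0,-0.1]
    - [0,0,0,-0.12]
    - [0,0,0,-0.12]
    - [0,0,0,-0.12]
    - [0,0,0,-0.12]
    - [0,0,0,-0.12]
    - [0,0,0,-0.12]
    - [0,0,0,-0.12]
    - [0,0,0,-0.12]
    - [0,0,0,-0.12]
    - [0,0,0,-0.12]

```text
clock: 21.93
eef_pos: [695.6, 35.2, 230.1]
tcp_rot: [-3.139, -0.003, 2.351]
contact_force: [0.8, -0.3, -1.7]
opening: 0.123
```

Call:
drive_tool:
  deltas:
    - [0,0,0,-0.12]
    - [0,0,0,-0.12]
    - [0,0,0,-0.1]
    - [0,0,0,-0.036]
    - [1,0.3,0,0]
    - [2,0.6,0,0]
    - [3,0.8,0,0]
    - [3,0.8,0,0]
    - [3,0.8,0,0]
    - [3,0.8,0,0]
    - [3,0.8,0,0]
    - [3,0.8,0,0]

```text
clock: 22.93
eef_pos: [525.6, 173.8, 231.4]
tcp_rot: [-3.14, -0.002, 2.719]
contact_force: [-0.6, 0.4, -1.1]
opening: 0.124
```

Call:
drive_tool:
  deltas:
    - [2.5,0.8,0,0]
    - [1.7,0.6,0,0]
    - [1,0.4,0,0]
    - [0,0,0,0]
    - [0,0,0,0]

```text
clock: 23.35
eef_pos: [487.9, 210.9, 232.3]
tcp_rot: [-3.141, -0.0, 2.721]
contact_force: [0.5, 0.6, -1.8]
opening: 0.125
```

```bash
python3 - <<'E'
from h import *
go(479.2,216.7,104,155.9)
im,d,W,P=grab('wrist','w4.png'); H=W[...,2]; np.savez('/tmp/tray2',im=im,W=W)
g=W[(H>195)&(H<225)&(np.hypot(W[...,0]-479,W[...,1]-216)<135)]; print(len(g),cv2.minAreaRect(g[:,:2].astype(np.float32)),np.percentile(g[:,2],[5,50,95]))
c=np.array([479.2,216.7]);a=np.radians(-24.1);e=np.array([np.cos(a),np.sin(a)])
q=(g[:,:2]-c)@e; print(np.c_[[np.median(g[(q>l)&(q<l+30),2]) for l in range(-110,110,30)]].T)
E
```

```text
clock 23.35 pos [487.9 210.9 232.3] yaw 155.92 open 0.125 F [ 0.5  0.6 -1.8] tips 17.0
 turn 0.0 | shift after turn [ 1.03  0.18 12.83] | shift before turn [ 1.03  0.18 12.83]
72468 ((469.48779296875, 219.73472595214844), (124.43804931640625, 172.00669860839844), 65.94601440429688) [204.99887142 206.1542552  214.91252003]
[[206.64457142 206.12007462 206.08307464 206.08524659 206.04828395
  206.38520567 205.93729612          nan]]
  return _methods._mean(a, axis=axis, dtype=dtype,
  ret = ret.dtype.type(ret / rcount)
```

View pics/w4.png

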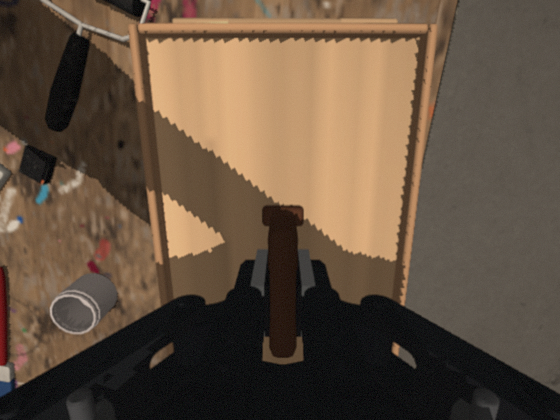

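The tray hangs level (206 mm along its length), yaw about −24.05°. I'll lower it in stages.

Call:
drive_tool:
  deltas:
    - [0.6,0.1,0.5,0]
    - [0.4,0.04,1.5,0]
    - [0.2,0,2,0]
    - [0,0,2,0]
    - [0,0,1,0]
    - [0,0,0.5,0]
    - [0,0,0,0]
    - [0,0,0,0]
    - [0,0,0,0]

```text
clock: 24.15
eef_pos: [478.6, 217.1, 158.6]
tcp_rot: [3.14, 0.001, 2.72]
contact_force: [0.1, -0.0, -1.9]
opening: 0.121
```

```bash
python3 - <<'E'
from h import *
go(479.2-1.7,216.7+.3,103,155.9)
E
```

```text
clock 24.15 pos [478.6 217.1 158.6] yaw 155.87 open 0.121 F [ 0.1 -0.  -1.9] tips 17.0
 turn -0.001 | shift after turn [ 0.1  -0.06  5.56] | shift before turn [ 0.1  -0.06  5.56]
```

Call:
drive_tool:
  deltas:
    - [0.1,-0.05,0.5,0]
    - [0,0,1,0]
    - [0,0,1,0]
    - [0,0,0.8,0]
    - [0,0,0.6,0]
    - [0,0,0.5,0]
    - [0,0,0.4,0]
    - [0,0,0.3,0]
    - [0,0,0,0]

```text
clock: 24.9
eef_pos: [476.5, 216.8, 106.2]
tcp_rot: [-3.141, -0.001, 2.721]
contact_force: [-0.1, -0.2, -2.2]
opening: 0.128
```

Call:
drive_tool:
  deltas:
    - [0,0,0.2,0]
    - [0,0,0.1,0]
    - [0,0,0,0]
    - [0,0,0,0]

```text
clock: 25.23
eef_pos: [476.9, 217.0, 104.0]
tcp_rot: [3.141, 0.0, 2.721]
contact_force: [0.7, -0.1, -2.7]
opening: 0.125
```

Down another 1.5 mm to the rests, then release gently and rise.

Call:
drive_tool:
  deltas:
    - [0,0,0.15,0]
    - [0,0,0,0]
    - [0,0,0,0]

```text
clock: 25.48
eef_pos: [477.1, 217.0, 102.6]
tcp_rot: [3.141, 0.0, 2.721]
contact_force: [0.3, -0.9, 1.8]
opening: 0.123
```

Call:
drive_tool:
  deltas:
    - [0,0,0,0]
    - [0,0,0,0]
    - [0,0,0,0]
    - [0,0,0,0]
    - [0,0,-0.5,0]
    - [0,0,-2,0]
    - [0,0,-3,0]
    - [0,0,-3.5,0]
    - [0,0,-3.5,0]
    - [0,0,-2,0]
    - [0,0,-1,0]
    - [0,0,0,0]
  jaw: 0.6

```text
clock: 26.48
eef_pos: [477.8, 217.4, 259.7]
tcp_rot: [3.138, 0.003, 2.721]
contact_force: [0.9, 0.5, -0.6]
opening: 0.397
```

```bash
python3 - <<'E'
from h import *
im,d,W,P=grab('wrist','w5.png'); H=W[...,2]
c=np.array([479.2,216.7]);a=np.radians(-24.1);e=np.array([np.cos(a),np.sin(a)]);x=np.array([e[1],-e[0]])
B=np.stack([(W[...,:2]-c)@x,(W[...,:2]-c)@e],-1)
for n,b in dict(ym=(-105,-75),y0=(-60,60),yp=(75,105)).items():
  for m,bx in dict(xm=(-50,-25),xp=(25,50)).items():
    k=(B[...,1]>b[0])&(B[...,1]<b[1])&(B[...,0]>bx[0])&(B[...,0]<bx[1])&(H>60)&(H<100); print(n,m,k.sum(),np.median(H[k]).round(1))
k=(H>100)&(H<122)&(abs(B[...,0])<25)&(abs(B[...,1])<50); q=B[k]; print('grip',len(q),cv2.minAreaRect(q.astype(np.float32)))
go(0,0,0,142.8)
E
```

```text
ym xm 1027 76.4
ym xp 1024 76.5
y0 xm 3069 76.2
y0 xp 3074 76.2
yp xm 390 76.3
yp xp 302 76.3
grip 877 ((-0.35617589950561523, -1.2196178436279297), (58.744232177734375, 11.510436058044434), 89.7871322631836)
clock 26.53 pos [476.9 217.  257.7] yaw 155.89 open 0.406 F [-0.1 -0.1 -0.4] tips 17.0
 turn 0.228 | shift after turn [ 24.87 -46.12  25.77] | shift before turn [ 34.67 -39.29  25.77]
```

View pics/w5.png

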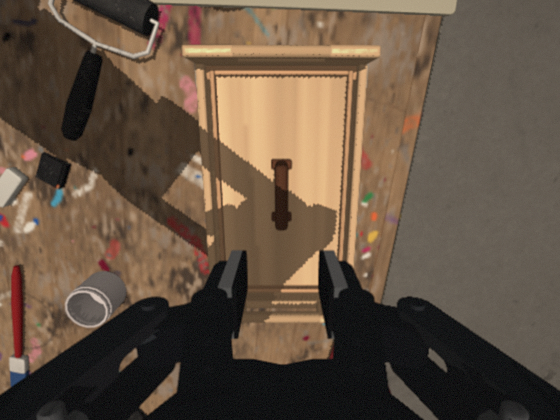

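The tray is fully down: the floor reads 76.3 mm at all six patches, and the grip is within 1.3 mm of the box centre. Next is the knife.

Call:
drive_tool:
  deltas:
    - [-0.4,-1.2,0,0]
    - [-0.9,-2.7,0,0]
    - [-1.2,-3.6,0,0]
    - [-1.2,-3.6,0,0]
    - [-1.2,-3.6,0,0]
    - [-1.2,-3.6,0,0]
    - [-1.2,-3.6,0,0]
    - [-1.2,-3.6,0,0]
    - [-1.2,-3.6,0,0]
    - [-1.2,-3.6,0,0]
    - [-1.2,-3.6,0,0]
    - [-1.2,-3.6,0,0]
  jaw: 0.45

```text
clock: 27.53
eef_pos: [432.9, -203.4, 255.3]
tcp_rot: [-3.142, -0.004, 2.721]
contact_force: [1.0, -0.8, 1.2]
opening: 0.555
```

Call:
drive_tool:
  deltas:
    - [-0.7,-2.1,0,0]
    - [-0.3,-1.2,0,0]
    - [0,0,0,0.1]
    - [0,0,0,0.1]
    - [0,0,0,0.028]
    - [0,0,0,0]
    - [0,0,0,0]

```text
clock: 28.12
eef_pos: [430.0, -235.3, 256.1]
tcp_rot: [-3.141, -0.002, 2.494]
contact_force: [-0.3, -0.4, -0.1]
opening: 0.552
```

```bash
cat >> h.py <<'E'
def fit(m,W,n):
    p=W[m]; c,(w,h),a=cv2.minAreaRect(p[:,:2].astype(np.float32))
    if w>h: w,h,a=h,w,a-90
    print(n,len(p),'c',np.round(c,1),'size',round(w,1),round(h,1),'axis',round((a+180)%180-90,2),'z',np.median(p[:,2]).round(1))
def comp(m):
    n,l,st,c=cv2.connectedComponentsWithStats(m.astype(np.uint8)); return l==1+np.argmax(st[1:,4])
E
python3 - <<'E'
from h import *
go(431.6,-239.2,19,142.8)
im,d,W,P=grab('wrist','w6.png'); H=W[...,2]; h,s,v=cv2.split(cv2.cvtColor(im,cv2.COLOR_RGB2HSV))
fin=np.isfinite(H)&(H<40)
fit(comp(fin&(h>18)&(h<35)&(s>150)&(v>60)),W,'knife body')
fit(comp(fin&(h>95)&(h<130)&(s>110)&(np.hypot(W[...,0]-392,W[...,1]+335)<75)),W,'blue handle')
E
```

```text
clock 28.12 pos [ 430.  -235.3  256.1] yaw 142.92 open 0.552 F [-0.3 -0.4 -0.1] tips 17.0
 turn 0.002 | shift after turn [-0.36 -0.22 23.71] | shift before turn [-0.36 -0.22 23.71]
knife body 1689 c [ 463.  -257.9] size 20.6 143.6 axis -37.62 z 10.9
blue handle 835 c [ 395.1 -330.6] size 10.7 124.8 axis -28.23 z 10.2
```

View pics/w6.png

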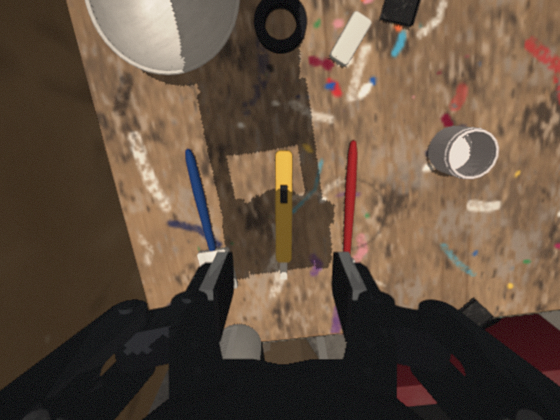

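Call:
drive_tool:
  deltas:
    - [-0.25,0.1,2,0.005]
    - [-0.2,0,3,0]
    - [0,0,3.5,0]
    - [0,0,3.5,0]
    - [0,0,3.5,0]
    - [0,0,3,0]
    - [0,0,2,0]
    - [0,0,1.2,0]
    - [0,0,0.8,0]
    - [0,0,0.5,0]
    - [0,0,0,0]
    - [0,0,0,0]

```text
clock: 29.17
eef_pos: [435.3, -237.8, 27.7]
tcp_rot: [3.142, 0.0, 2.488]
contact_force: [0.7, -0.5, 0.2]
opening: 0.551
```

```bash
python3 - <<'E'
from h import *
go(434.2,-237.3,18.5,142.5)
E
```

```text
clock 29.17 pos [ 435.3 -237.8   27.7] yaw 142.57 open 0.551 F [ 0.7 -0.5  0.2] tips 17.0
 turn 0.001 | shift after turn [ 0.12 -0.03  0.92] | shift before turn [ 0.12 -0.03  0.92]
```

Call:
drive_tool:
  deltas:
    - [0.1,0,0.5,0]
    - [0,0,0.4,0]
    - [0,0,0,0]
    - [0,0,0,0]

```text
clock: 29.5
eef_pos: [434.2, -237.1, 18.3]
tcp_rot: [3.142, 0.0, 2.488]
contact_force: [0.0, 0.2, 0.3]
opening: 0.548
```

Call:
drive_tool:
  deltas:
    - [0,0,0,0]
    - [0,0,0,0]
    - [0,0,0,0]
    - [0,0,0,0]
    - [0,0,0,0]
    - [0,0,0,0]
    - [0,0,0,0]
    - [0,0,0,0]
    - [0,0,0,0]
  jaw: 1
  force: 60

```text
clock: 30.25
eef_pos: [434.4, -237.3, 18.7]
tcp_rot: [3.142, 0.0, 2.488]
contact_force: [-1.8, 0.6, 4.7]
opening: 0.216
```

Call:
drive_tool:
  deltas:
    - [0,0,-0.3,0]
    - [0,0,-1,0]
    - [0,0,-2,0]
    - [0,0,-3,0]
    - [0,0,-3,0]
    - [0,0,-3,0]
    - [0,0,-3,0]
    - [0,0,-3,0]
    - [0,0,-2.5,0]
    - [0,0,-1,0]
    - [0,0,0,0]
    - [0,0,0,0]

```text
clock: 31.25
eef_pos: [434.0, -237.0, 236.1]
tcp_rot: [3.142, 0.0, 2.488]
contact_force: [-0.2, 1.5, -1.7]
opening: 0.211
```

```bash
cat >> h.py <<'E'
def tray2world(bx,by,c=(478.3,217.5),a=-24.1):
    a=np.radians(a); e=np.array([np.cos(a),np.sin(a)]); x=np.array([e[1],-e[0]]); return np.array(c)+bx*x+by*e
E
python3 - <<'E'
from h import *
s=r.sense(); im,d,W,P=grab('wrist','w7.png'); H=W[...,2]; h,sa,v=cv2.split(cv2.cvtColor(im,cv2.COLOR_RGB2HSV))
m=comp((H>150)&(h>18)&(h<35)&(sa>150)&(v>60)); fit(m,W,'knife body')
p=W[m]; t=(p[:,:2]-s['eef_pos'][:2])@np.array([np.cos(s['tcp_rot'][2]),np.sin(s['tcp_rot'][2])])
print('tool x range',np.percentile(t,[1,99]),'dz/dx',np.polyfit(t,p[:,2],1))
q=tray2world(28,-47); print(q); go(*q,230,155.9); q=tray2world(-28,-47); print(q); go(*q,230,155.9)
E
```

```text
knife body 6060 c [ 439.2 -240.2] size 20.0 85.5 axis -37.34 z 228.4
tool x range [-46.79706191  36.18663581] dz/dx [-5.34428848e-03  2.28461732e+02]
[423.96354078 211.13217468]
clock 31.30 pos [ 433.4 -236.7  235.2] yaw 142.54 open 0.213 F [ 0.1 -0.2 -0.9] tips 17.0
 turn -0.233 | shift after turn [19.15 40.5   0.52] | shift before turn [27.99 34.97  0.52]
[446.83004656 262.2508886 ]
clock 31.30 pos [ 433.4 -236.7  235.2] yaw 142.54 open 0.213 F [ 0.1 -0.2 -0.9] tips 17.0
 turn -0.233 | shift after turn [19.15 46.1   0.52] | shift before turn [29.29 40.42  0.52]
```

View pics/w7.png

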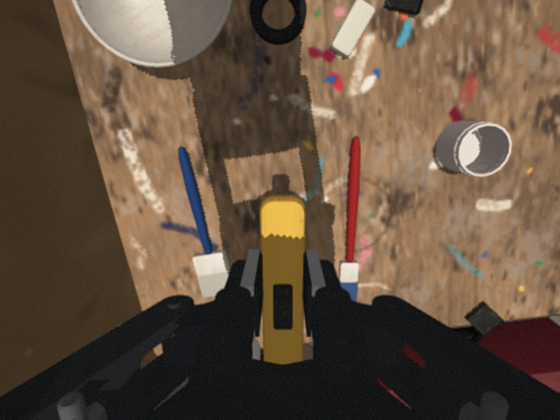

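The knife is held level across its body at (283,270), with the body end at tool x +36 mm, so the hold is at knife y ≈ −46. I'll carry it to the far side of the tray.

Call:
drive_tool:
  deltas:
    - [0,0,0,-0.1]
    - [0,0,0,-0.1]
    - [0.5,1.2,0,-0.033]
    - [1.1,2.6,0,0]
    - [1.5,3.6,0,0]
    - [1.5,3.6,0,0]
    - [1.5,3.6,0,0]
    - [1.5,3.6,0,0]
    - [1.5,3.6,0,0]
    - [1.5,3.6,0,0]
    - [1.5,3.6,0,0]
    - [1.5,3.6,0,0]

```text
clock: 32.3
eef_pos: [442.0, 118.1, 234.9]
tcp_rot: [-3.14, -0.002, 2.719]
contact_force: [0.7, -0.3, 0.1]
opening: 0.215
```

Call:
drive_tool:
  deltas:
    - [1.5,3.6,0,0]
    - [1.5,3.6,0,0]
    - [1.5,3.6,0,0]
    - [1.1,3,0,0]
    - [0.8,2,0,0]
    - [0.5,1,0,0]
    - [0,0,0,0]
    - [0,0,0,0]

```text
clock: 32.97
eef_pos: [448.3, 297.0, 235.0]
tcp_rot: [-3.139, -0.001, 2.721]
contact_force: [-0.3, -1.2, -0.5]
opening: 0.212
```

```bash
python3 - <<'E'
from h import *
go(*tray2world(-28,-45.8),96,155.9)
E
```

```text
clock 32.97 pos [448.3 297.  235. ] yaw 155.92 open 0.212 F [-0.3 -1.2 -0.5] tips 17.0
 turn 0.0 | shift after turn [-1.41 -3.23 13.9 ] | shift before turn [-1.41 -3.23 13.9 ]
```

Call:
drive_tool:
  deltas:
    - [-0.6,-1.2,0,0]
    - [-0.5,-1.2,0,0]
    - [-0.3,-0.8,0.5,0]
    - [0,0,1.5,0]
    - [0,0,2,0]
    - [0,0,2,0]
    - [0,0,1.5,0]
    - [0,0,1.2,0]
    - [0,0,0.5,0]
    - [0,0,0,0]
    - [0,0,0,0]
    - [0,0,0,0]

```text
clock: 33.97
eef_pos: [449.6, 262.3, 145.1]
tcp_rot: [3.141, 0.001, 2.72]
contact_force: [-0.4, 0.6, -0.9]
opening: 0.215
```

```bash
python3 - <<'E'
from h import *
go(*tray2world(-28,-45.8),96.5,155.9)
E
```

```text
clock 33.97 pos [449.6 262.3 145.1] yaw 155.85 open 0.215 F [-0.4  0.6 -0.9] tips 17.0
 turn -0.001 | shift after turn [ 0.13 -0.12  4.86] | shift before turn [ 0.13 -0.12  4.86]
```

Call:
drive_tool:
  deltas:
    - [0.1,-0.1,1,0]
    - [0,0,1,0]
    - [0,0,1,0]
    - [0,0,0.8,0]
    - [0,0,0.5,0]
    - [0,0,0.3,0]
    - [0,0,0.2,0]
    - [0,0,0,0]
    - [0,0,0,0]
    - [0,0,0,0]

```text
clock: 34.8
eef_pos: [447.9, 262.2, 96.5]
tcp_rot: [3.141, 0.0, 2.721]
contact_force: [0.0, 0.1, -0.3]
opening: 0.212
```

```bash
python3 - <<'E'
from h import *
go(*tray2world(-28,-45.8),95.7,155.9)
E
```

```text
clock 34.80 pos [447.9 262.2  96.5] yaw 155.89 open 0.212 F [ 0.   0.1 -0.3] tips 17.0
 turn -0.0 | shift after turn [-0.02 -0.04  0.08] | shift before turn [-0.02 -0.04  0.08]
```

Call:
drive_tool:
  deltas:
    - [0,0,0.05,0]
    - [0,0,0,0]
    - [0,0,0,0]
    - [0,0,0,0]
    - [0,0,0,0]
    - [0,0,-0.3,0]
    - [0,0,-1,0]
    - [0,0,-2,0]
    - [0,0,-3,0]
    - [0,0,-3.5,0]
    - [0,0,-3.5,0]
    - [0,0,-2,0]
  jaw: 0.71

```text
clock: 35.8
eef_pos: [448.7, 262.6, 253.5]
tcp_rot: [3.138, 0.003, 2.721]
contact_force: [1.3, 0.4, 0.8]
opening: 0.29
```

```bash
python3 - <<'E'
from h import *
im,d,W,P=grab('wrist'); H=W[...,2]; h,s,v=cv2.split(cv2.cvtColor(im,cv2.COLOR_RGB2HSV))
m=comp((H>60)&(H<110)&(h>18)&(h<35)&(s>185)&(v>50)&(np.hypot(W[...,0]-480,W[...,1]-217)<110)); fit(m,W,'knife')
im,d,W,P=grab('top'); H=W[...,2]; h,s,v=cv2.split(cv2.cvtColor(im,cv2.COLOR_RGB2HSV))
m=comp((H>60)&(H<110)&(h>20)&(h<33)&(s>170)&(v>110)&(np.hypot(W[...,0]-480,W[...,1]-217)<110)); fit(m,W,'knife top')
print(tray2world(-28,-12))
k=np.array([np.cos(np.radians(-28)),np.sin(np.radians(-28))]); c=np.array([394.3,-332])-19*k; print(c); go(*c,230,152)
E
```

```text
knife 4 c [474.3 243.3] size 1.0 2.0 axis -24.37 z 88.2
knife top 482 c [478.7 247.5] size 20.2 138.3 axis -23.66 z 89.3
[478.77924276 247.95932249]
[ 377.52399574 -323.08004031]
clock 35.90 pos [449.7 263.2 253.7] yaw 155.89 open 0.292 F [0.1 0.4 0.1] tips 17.0
 turn 0.068 | shift after turn [-21.15 -55.15   2.37] | shift before turn [-17.36 -56.46   2.37]
```

The knife lies as planned; the top view gives 20×138 mm with its centre within 1 mm of target. Now the wide brush.

Call:
drive_tool:
  deltas:
    - [-0.3,-1.2,0,0]
    - [-0.8,-2.6,0,0]
    - [-1.1,-3.7,0,0]
    - [-1.1,-3.7,0,0]
    - [-1.1,-3.7,0,0]
    - [-1.1,-3.7,0,0]
    - [-1.1,-3.7,0,0]
    - [-1.1,-3.7,0,0]
    - [-1.1,-3.7,0,0]
    - [-1.1,-3.7,0,0]
    - [-1.1,-3.7,0,0]
    - [-1.1,-3.7,0,0]
  jaw: 0.5

```text
clock: 36.9
eef_pos: [389.2, -161.5, 247.7]
tcp_rot: [-3.141, -0.002, 2.721]
contact_force: [1.6, -0.2, -0.3]
opening: 0.498
```

Call:
drive_tool:
  deltas:
    - [-1.1,-3.7,0,0]
    - [-1.1,-3.7,0,0]
    - [-1.1,-3,0,0]
    - [-0.8,-2.5,0,0]
    - [-0.5,-1.8,0,0]
    - [0,0,0,0.068]
    - [0,0,0,0]
    - [0,0,0,0]

```text
clock: 37.57
eef_pos: [372.1, -312.3, 247.7]
tcp_rot: [3.141, -0.003, 2.654]
contact_force: [-1.0, 0.6, -0.6]
opening: 0.498
```

```bash
python3 - <<'E'
from h import *
go(378.4,-323.5,18.5,152)
im,d,W,P=grab('wrist','w8.png'); H=W[...,2]; h,s,v=cv2.split(cv2.cvtColor(im,cv2.COLOR_RGB2HSV))
fit(comp((H<40)&(h>95)&(h<130)&(s>110)&(np.hypot(W[...,0]-392,W[...,1]+335)<75)),W,'blue handle')
w=W[(H>100)&(W[...,1]<-380)&(W[...,0]<500)]; n=np.array([.47,.883]); print('wall',len(w), (w[:,:2]@n).max() if len(w) else '')
E
```

```text
clock 37.57 pos [ 372.1 -312.3  247.7] yaw 152.04 open 0.498 F [-1.   0.6 -0.6] tips 17.0
 turn 0.001 | shift after turn [-1.08 -0.7  22.92] | shift before turn [-1.08 -0.7  22.92]
blue handle 824 c [ 393.9 -331.4] size 9.4 125.8 axis -28.06 z 10.3
wall 27350 -212.70683764754952
```

View pics/w8.png

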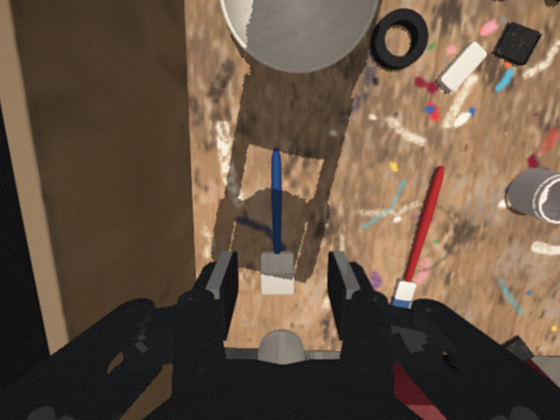

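The brush is at (277,200) to (277,275), parallel to the tool, with clear space around it.

Call:
drive_tool:
  deltas:
    - [-0.6,-0.4,2,0]
    - [-0.45,-0.35,3,0]
    - [0,0,3.5,0]
    - [0,0,3.5,0]
    - [0,0,3.5,0]
    - [0,0,3,0]
    - [0,0,2,0]
    - [0,0,1,0]
    - [0,0,0.7,0]
    - [0,0,0,0]
    - [0,0,0,0]
    - [0,0,0,0]

```text
clock: 38.62
eef_pos: [379.9, -324.8, 28.0]
tcp_rot: [-3.141, 0.002, 2.653]
contact_force: [0.7, -0.2, -0.0]
opening: 0.494
```

```bash
python3 - <<'E'
from h import *
go(378.2,-323,18.3,152)
E
```

```text
clock 38.62 pos [ 379.9 -324.8   28. ] yaw 152.02 open 0.494 F [ 0.7 -0.2 -0. ] tips 17.0
 turn 0.0 | shift after turn [0.24 0.08 0.97] | shift before turn [0.24 0.08 0.97]
```

Call:
drive_tool:
  deltas:
    - [0.2,0.05,0.5,0]
    - [0,0,0.45,0]
    - [0,0,0,0]
    - [0,0,0,0]

```text
clock: 38.95
eef_pos: [377.5, -322.8, 17.2]
tcp_rot: [3.142, -0.0, 2.653]
contact_force: [-0.4, -0.3, -0.0]
opening: 0.503
```

Call:
drive_tool:
  deltas:
    - [0,0,0,0]
    - [0,0,0,0]
    - [0,0,0,0]
    - [0,0,0,0]
    - [0,0,0,0]
    - [0,0,0,0]
    - [0,0,0,0]
    - [0,0,0,0]
    - [0,0,0,0]
    - [0,0,0,0]
  jaw: 1
  force: 80

```text
clock: 39.78
eef_pos: [377.8, -323.1, 17.6]
tcp_rot: [-3.141, 0.0, 2.653]
contact_force: [-1.2, 0.5, 5.4]
opening: 0.107
```

Call:
drive_tool:
  deltas:
    - [0,0,-0.3,0]
    - [0,0,-1,0]
    - [0,0,-2,0]
    - [0,0,-3,0]
    - [0,0,-3,0]
    - [0,0,-3,0]
    - [0,0,-3,0]
    - [0,0,-3,0]
    - [0,0,-2.5,0]
    - [0,0,-1,0]
    - [0,0,0,0]
    - [0,0,0,0]

```text
clock: 40.78
eef_pos: [377.4, -322.7, 235.1]
tcp_rot: [-3.142, 0.0, 2.653]
contact_force: [0.1, 0.2, -0.9]
opening: 0.108
```

```bash
python3 - <<'E'
from h import *
s=r.sense(); im,d,W,P=grab('wrist','w9.png'); H=W[...,2]; h,sa,v=cv2.split(cv2.cvtColor(im,cv2.COLOR_RGB2HSV))
m=comp((H>150)&(h>95)&(h<130)&(sa>110)); fit(m,W,'handle')
p=W[m]; t=(p[:,:2]-s['eef_pos'][:2])@np.array([np.cos(s['tcp_rot'][2]),np.sin(s['tcp_rot'][2])])
print('tool x range',np.percentile(t,[0.5,99.5]),'dz/dx',np.polyfit(t,p[:,2],1))
go(*tray2world(28,-48),235,155.9)
E
```

```text
handle 3961 c [ 379.6 -323.2] size 10.9 95.0 axis -27.38 z 228.2
tool x range [-47.87204513  44.17419234] dz/dx [-1.28368532e-04  2.28110386e+02]
clock 40.83 pos [ 377.  -322.4  234.1] yaw 152.0 open 0.104 F [ 0.4 -0.4 -0.7] tips 17.0
 turn -0.068 | shift after turn [17.6  50.62 -0.09] | shift before turn [21.   49.3  -0.09]
```

View pics/w9.png

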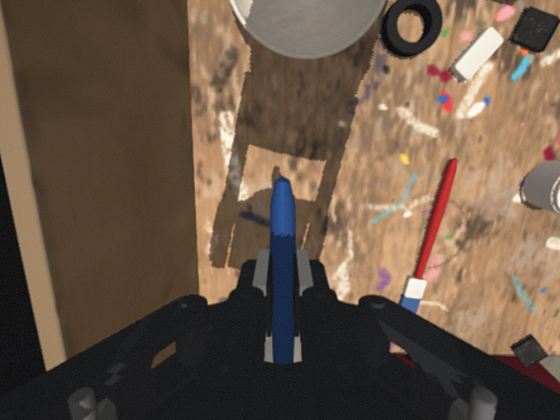

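The brush is held level, at brush y ≈ −48. I'll carry it to the near side of the tray.

Call:
drive_tool:
  deltas:
    - [0,0,0,-0.068]
    - [0.4,1.2,0,0]
    - [0.9,2.6,0,0]
    - [1.22,3.5,0,0]
    - [1.22,3.5,0,0]
    - [1.22,3.5,0,0]
    - [1.22,3.5,0,0]
    - [1.22,3.5,0,0]
    - [1.22,3.5,0,0]
    - [1.22,3.5,0,0]
    - [1.22,3.5,0,0]
    - [1.22,3.5,0,0]

```text
clock: 41.83
eef_pos: [408.1, 51.6, 234.0]
tcp_rot: [-3.14, -0.002, 2.719]
contact_force: [-0.2, -0.5, -0.9]
opening: 0.107
```

Call:
drive_tool:
  deltas:
    - [1.22,3.5,0,0]
    - [1.22,3.5,0,0]
    - [1.22,3.5,0,0]
    - [0.9,2.6,0,0]
    - [0.6,1.6,0,0]
    - [0.2,0.6,0,0]
    - [0,0,0,0]
    - [0,0,0,0]

```text
clock: 42.5
eef_pos: [422.3, 210.5, 234.3]
tcp_rot: [-3.14, -0.001, 2.721]
contact_force: [0.1, 0.1, -1.4]
opening: 0.108
```

```bash
python3 - <<'E'
from h import *
go(*tray2world(28,-48),95.5,155.9)
E
```

```text
clock 42.50 pos [422.3 210.5 234.3] yaw 155.9 open 0.108 F [ 0.1  0.1 -1.4] tips 17.0
 turn -0.0 | shift after turn [-0.02  0.13 13.88] | shift before turn [-0.02  0.13 13.88]
```

Call:
drive_tool:
  deltas:
    - [0,0.1,1,0]
    - [0,0,2,0]
    - [0,0,2.5,0]
    - [0,0,2.5,0]
    - [0,0,2,0]
    - [0,0,1.5,0]
    - [0,0,1,0]
    - [0,0,0.5,0]
    - [0,0,0.3,0]
    - [0,0,0,0]
    - [0,0,0,0]

```text
clock: 43.42
eef_pos: [424.2, 211.9, 102.9]
tcp_rot: [3.141, 0.001, 2.72]
contact_force: [0.2, -0.1, -1.1]
opening: 0.108
```

```bash
python3 - <<'E'
from h import *
go(*tray2world(28,-48),95,155.9)
E
```

```text
clock 43.42 pos [424.2 211.9 102.9] yaw 155.87 open 0.108 F [ 0.2 -0.1 -1.1] tips 17.0
 turn -0.0 | shift after turn [ 0.09 -0.08  0.79] | shift before turn [ 0.09 -0.08  0.79]
```

Call:
drive_tool:
  deltas:
    - [0.1,-0.05,0.4,0]
    - [0,0,0.25,0]
    - [0,0,0.1,0]
    - [0,0,0,0]
    - [0,0,0,0]

```text
clock: 43.83
eef_pos: [422.6, 211.9, 94.9]
tcp_rot: [3.142, 0.0, 2.721]
contact_force: [0.2, -0.2, -1.2]
opening: 0.107
```

Call:
drive_tool:
  deltas:
    - [0,0,0,0]
    - [0,0,0,0]
    - [0,0,0,0]
    - [0,0,0,0]
    - [0,0,-0.3,0]
    - [0,0,-1,0]
    - [0,0,-2,0]
    - [0,0,-3,0]
    - [0,0,-3.5,0]
    - [0,0,-3.5,0]
    - [0,0,-2,0]
    - [0,0,-1,0]
  jaw: 0.78

```text
clock: 44.83
eef_pos: [423.8, 212.5, 261.9]
tcp_rot: [3.137, 0.004, 2.721]
contact_force: [0.9, 0.3, 1.1]
opening: 0.222
```

Call:
drive_tool:
  deltas:
    - [0,-2,-1,0]
    - [0,-3,-1,0]
    - [0,-3.5,0,0]
    - [0,-3.5,0,0]
    - [0,-3.5,0,0]
    - [0,-3.5,0,0]
    - [0,-3.5,0,0]
    - [0,-3,0,0]
    - [0,-2,0,0]
    - [0,-1,0,0]
    - [0,0,0,0]
    - [0,0,0,0]

```text
clock: 45.83
eef_pos: [305.9, -48.4, 277.6]
tcp_rot: [3.141, -0.0, 2.719]
contact_force: [-0.3, -0.4, 0.0]
opening: 0.221
```

```bash
python3 - <<'E'
from h import *
im,d,W,P=grab('top'); H=W[...,2]; h,s,v=cv2.split(cv2.cvtColor(im,cv2.COLOR_RGB2HSV)); near=(np.hypot(W[...,0]-480,W[...,1]-217)<130)&(H>60)&(H<130)
fit(comp(near&(h>20)&(h<33)&(s>170)&(v>110)),W,'knife'); fit(comp(near&(h>100)&(h<130)&(s>110)),W,'handle')
print('expect',tray2world(-28,-12),tray2world(28,-28))
c=np.array([478.3,217.5]);a=np.radians(-24.1);e=np.array([np.cos(a),np.sin(a)]);x=np.array([e[1],-e[0]])
B=np.stack([(W[...,:2]-c)@x,(W[...,:2]-c)@e],-1)
for by in(-95,-60,0,60,90):print(by,[np.median(H[(abs(B[...,1]-by)<7)&(abs(B[...,0]-bx)<3)]).round(1) for bx in(-45,-28,28,52)])
m=(np.hypot(W[...,0]-522,W[...,1]+59)<45)&(H>42)&(H<60); print('open',cv2.minEnclosingCircle(W[m][:,:2].astype(np.float32)))
cv2.imwrite('pics/t9.png',cv2.resize(im[150:320,90:400,::-1],None,fx=2.5,fy=2.5,interpolation=2))
fit(comp(np.isfinite(H)&((h<6)|(h>174))&(s>150)&(np.hypot(W[...,0]-502,W[...,1]+192)<90)),W,'red')
E
```

```text
knife 499 c [480.1 248.8] size 22.1 136.7 axis -23.98 z 89.1
handle 203 c [440.6 203.3] size 9.7 122.9 axis -23.43 z 89.0
expect [478.77924276 247.95932249] [441.30739015 203.37389593]
-95 [np.float64(78.2), np.float64(77.8), np.float64(78.1), np.float64(77.7)]
-60 [np.float64(77.8), np.float64(89.2), np.float64(90.2), np.float64(78.3)]
0 [np.float64(77.0), np.float64(89.1), np.float64(88.8), np.float64(77.5)]
60 [np.float64(76.8), np.float64(86.0), np.float64(86.4), np.float64(77.6)]
90 [np.float64(77.6), np.float64(77.1), np.float64(84.4), np.float64(76.8)]
open ((522.6891479492188, -59.24978256225586), 26.551193237304688)
red 247 c [ 504.  -189.9] size 11.0 144.7 axis -37.67 z 12.1
```

View pics/t9.png

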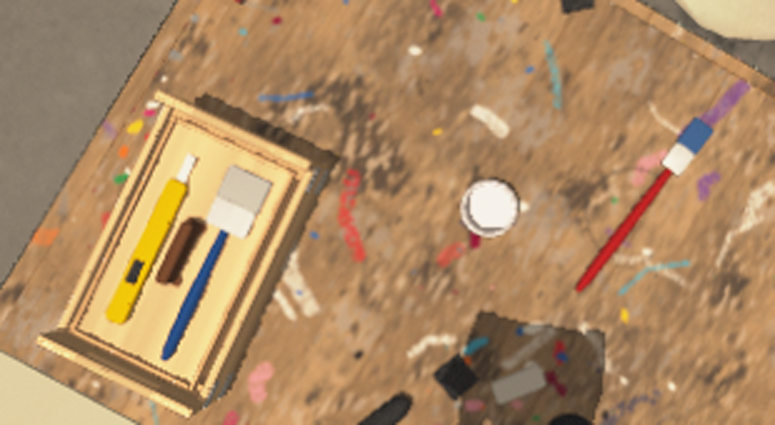

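Knife (145,250) and wide brush (215,260) lie flat on either side of the grip. The open pot and narrow brush haven't moved. I'll hand the job in.

```bash
python3 -c "
from h import *
print(job.sign_off())"
```

```text
the job is handed in; nothing more can be done
None
```

The kit is packed and handed in at about 46 s of the 128 s limit. The sign-off gave no verdict, so the results below are from my own camera checks.

- **Pots:** Both closed pots stand in the wells. Their lid tops measured 66–67 mm (expected 67), about 1–2 mm off the well centres I measured. I checked this before the tray covered them.
- **Tray:** It sits level on its rests. The wrist camera read its floor at 76.2–76.5 mm at six places (expected 77), about 1.3 mm off the box centre. This was before the tools were lifted.
- **Knife and wide brush:** Both lie flat in the tray, one on each side of the grip. They are within about 1.5 mm of the planned spots and within 1° of the tray's long axis.
- **Left alone:** The open pot has not moved (0.2 mm difference). The narrow brush reads 3.5 mm from its first measurement, which I take as measuring scatter because nothing touched it.

Some measurements disagreed, all well inside the tolerances:
- The top and wrist cameras differed by up to about 5 mm on the brush and 4 mm on the knife.
- They differed by about 1 mm on the tray floor height.
- Two estimates of the well positions differed by 4 mm.
- The last wrist-camera check of the knife failed to pick it up, so its final position comes from the top camera only.

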